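# Draw out the press sled and the large-die tray

## Robot

A 6-joint arm with a two-finger parallel gripper is mounted at the origin on the work surface. World frame = base frame: x ahead of the robot, y to its left, z up, the work surface at z = 0. Lengths are in mm, angles in rad, forces in N, time in s.
With the tool pointing down it reaches from about 350 to 875 mm from the base axis. Payload 15.5 kg.
Tool frame: the origin (TCP) lies where the fingers leave the gripper's body, on its centre line; the fingertips stand 73 mm ahead of it and the grasp point (between the pads) lies 54 mm ahead of it; z points along the fingers, y is the line along which they close (so a half turn about z gives the same grasp; the last joint's range is limited). The gripper opens to 85 mm and grips with 20 to 120 N. Pads are 22 mm wide; open, the fingers measure 114 mm over their backs; the gripper's body (76 mm by 85 mm) begins 54 mm behind the grasp point. The pads swing forward as they close: fully open they stand 13 mm farther back than shut.
Start: joints at [-0.096, 0.494, 1.345, -0, 1.302, -0.096], TCP at [625.002, 0.003, 303.877] pointing down, gripper open.
Joint ranges: [-2.91, 2.91], [-0.82, 2.16], [0.22, 2.67], [-1.22, 4.37], [0.12, 2.79], [-3.08, 3.08]. Speed limits (rad/s): [1.89, 1.89, 2.57, 3.01, 3.01, 3.01].

## Interface

Orientations are given as a unit quaternion [w, x, y, z].
In Python, from bench import manip gives the robot as it stands. The module is installed in compiled form; this text tells all that it offers.
- The arm moves only by the shell command python3 -m pendant 'ROWS' [FORCE]. ROWS is JSON, a list of rows, each a list of 5 numbers: the shift along the tool's x, y, z in m, then the turn about the tool's z in rad, then the finger opening in m, from 0 to 0.0854. A call has 1 to 10 rows; each row shifts and turns the commanded pose from where the row before left it, along the tool's axes as they then stand; what a row does not reach is not made up. A row lasts 1/10 s, in which the tool goes at most 50 mm and 8.59 degrees, less where a joint would pass 70% of its speed; a pose out of reach is approached as far as the arm can. A call is refused whole if a number of a shift passes 0.05 or a number of a turn 0.15, either way. A call with a gripper value outside its range is refused whole. The fingers move at their own pace and stop on an object; FORCE is the grip in N (left out, the last holds). Time passes only in rows, so rows that do not move let the fingers close. It gives the time, the measured TCP pose, the force, the opening and the grip force at its end, in the units of the state.
- manip.get_obs(): the state, without advancing time (a new reading comes with each control period).
- manip.read_camera(name): name is "scene" or "side" or "wrist"; returns a dict with "img" (480x640x3 uint8, red, green, blue), "vfov" (degrees; the focal length in pixels is half the picture's height over the tangent of half this angle, whatever the lens; pixels are square), "cx", "cy" (the principal point, pixels), "eye" and "orientation" of the camera in the world. Camera axes: x right, y down, z forward; pixel columns grow to the right and rows downward; lengths in mm; the calibration is good to about 2 mm. The wrist camera is an equidistant fisheye: a pixel r from the principal point sees the ray r / f radians off the axis. A picture is of the moment at which its call begins. There is no depth.
- manip.close_job(): hands the job in; it is judged then, once.
The state is a dict: "time": time; "qpos": joint angles; "joint_velocities": joint speeds; "tau": joint torques, N m; "ee_pos": TCP position; "eef_rot": TCP orientation; "ft_force": force on the tool from outside, world axes, zero at the start; "wrist_torque": the same for the moment, N m; "width": finger opening in mm; "grip_force": force on a finger pad.
Only numpy, scipy, OpenCV 4.12 (cv2) and the standard library are available. Lean on these libraries where they do the work, as an engineer would, in place of code of your own. Each camera call takes 0.05 s, during which the arm holds its last target. There are 200 camera calls.

## Task

A watch has just been pressed shut and the next one needs the largest die. Hook a fingertip behind the lip of the case press's sled and draw it fully out to its stop with the watch still lying on it, then in the same way draw fully out the rack tray that holds the largest die, leaving the other two trays in. Only slide the sled and the tray: lift or pick up nothing, and leave the other things on the bench where they are.

Things in the scene. Friction and masses are not known exactly. Their poses are not given: they have to be found in the camera images.
- sled (a joint): joint value of the press's sled in m: 0 is right in under the spindle, 0.075 is fully out against its stop; starts 0 to 0.010 open. Slides level along the -x of point sled_lip with about 1.5 to 3 N of friction, and stays where it is left
- sled_lip (a point): top inner edge, at mid-width, of the upturned front lip of the press's sled, a flat steel slide 86 wide, 212 long. Lip 86 wide, 7 thick (in front of this point), rising 24 from the sled's deck, which is 25 above the bench. Behind it (+x) 96 of bare deck, then the round die with the watch (centre 125 behind the lip). -x is the draw-out direction, y across, z up
- press: aluminium and steel watch-case press, fixed: base 170 x 160 x 16, two low guide rails for the sled, two columns, a beam (40 deep, 170 wide, underside 158 and top 186 above the bench) with a screw spindle and T-bar (220 high). Origin at bench level; spindle axis 50 along its +x; the sled's lip shows at its -x side
- rack: grey die rack, fixed: base 222 wide, 145 deep, 34 high at the back, open above, with three aluminium trays side by side (70 apart), lips at its -x side. Origin at bench level under the middle tray, 75 behind the lips when shut
- sled_seat (a point): centre of the top face of the black die (58 diameter, 10 high) fixed on the sled, 35 above the bench; moves with the sled
- watch: loose steel watch head without strap, 40 diameter, 11 high, white dial up, lying within 10 of the centre of the die on the sled; origin at the centre of its underside, z up
- tray_a (a joint): joint value of the left (rack's +y side) tray in m: 0 is right in, 0.070 is fully out against its stop; may start up to 0.008 open. Slides level along the -x of its lip point with about 1 to 3 N of friction, and stays where it is left
- tray_a_lip (a point): top inner edge, at mid-width, of the upturned front lip of the left (rack's +y side) rack tray. Lip 66 wide, 6 thick (in front of this point), rising 24 from the tray floor, which is 12 above the bench. Behind it (+x) an empty finger pocket 58 wide, 48 long, with 12 high walls; then the die nest. -x is the draw-out direction, y across, z up
- tray_a_nest (a point): centre of the floor of the die nest (58 wide, 70 long) of the left (rack's +y side) tray, 87 behind its lip point, 12 above the bench; moves with the tray
- tray_b (a joint): joint value of the middle tray in m: 0 is right in, 0.070 is fully out against its stop; may start up to 0.008 open. Slides level along the -x of its lip point with about 1 to 3 N of friction, and stays where it is left
- tray_b_lip (a point): top inner edge, at mid-width, of the upturned front lip of the middle rack tray. Lip 66 wide, 6 thick (in front of this point), rising 24 from the tray floor, which is 12 above the bench. Behind it (+x) an empty finger pocket 58 wide, 48 long, with 12 high walls; then the die nest. -x is the draw-out direction, y across, z up
- tray_b_nest (a point): centre of the floor of the die nest (58 wide, 70 long) of the middle tray, 87 behind its lip point, 12 above the bench; moves with the tray
- tray_c (a joint): joint value of the right (rack's -y side) tray in m: 0 is right in, 0.070 is fully out against its stop; may start up to 0.008 open. Slides level along the -x of its lip point with about 1 to 3 N of friction, and stays where it is left
- tray_c_lip (a point): top inner edge, at mid-width, of the upturned front lip of the right (rack's -y side) rack tray. Lip 66 wide, 6 thick (in front of this point), rising 24 from the tray floor, which is 12 above the bench. Behind it (+x) an empty finger pocket 58 wide, 48 long, with 12 high walls; then the die nest. -x is the draw-out direction, y across, z up
- tray_c_nest (a point): centre of the floor of the die nest (58 wide, 70 long) of the right (rack's -y side) tray, 87 behind its lip point, 12 above the bench; moves with the tray
- die_large: loose round black pressing die, 52 diameter, 14 high, lying flat in one of the three rack trays, one die in each; origin at the centre of its underside. The largest: its tray is the one to draw out
- die_medium: loose round black pressing die, 38 diameter, 14 high, lying flat in one of the three rack trays, one die in each; origin at the centre of its underside. Leave it in its shut tray
- die_small: loose round black pressing die, 25 diameter, 14 high, lying flat in one of the three rack trays, one die in each; origin at the centre of its underside. Leave it in its shut tray
- grease_jar: bystander: small closed white jar with clear cap, 38 diameter, 30 high, standing between press and rack; origin under its centre
- spare_die: bystander: black die lying on the bench, 44 diameter, 18 high; origin under its centre
- loupe: bystander: black eye loupe, 36 diameter, 36 high, standing farther back between press and rack; origin under its centre
- screwdriver: bystander: small screwdriver lying on the bench, 130 long; origin under its middle
- case_holder: bystander: wooden case holder with two jaws, 75 x 50 x 26; origin under its centre
- case_ring: bystander: steel ring, 36 diameter, 8 high, lying flat; origin under its centre
There are look-alikes about, which are no part of the job. What is shaped like the watch but blue is not meant. Leave any orange look-alike of the die_large alone.

How it is judged (in metres and radians):
On the way, in this order (a step that is already met when the one before it is completed fails the run):
1. the press sled is drawn out to its stop with the watch on its die (value of joint sled above 0.067 m and horizontal distance between watch and sled_seat below 0.02 m and angle between watch's own z axis and vertical below 0.15 rad and z of watch in the frame of sled_seat below 0.005 m), for 0.2 s.
2. the tray holding the largest die is drawn out to its stop (((horizontal distance between die_large and tray_a_nest below 0.03 m and value of joint tray_a above 0.062 m) or (horizontal distance between die_large and tray_b_nest below 0.03 m and value of joint tray_b above 0.062 m) or (horizontal distance between die_large and tray_c_nest below 0.03 m and value of joint tray_c above 0.062 m))), for 0.2 s.
At the end, for the whole second after the job is handed in: The sled is out to within 8 mm of its stop, the watch lies flat on the sled's die within 20 mm of its centre, the tray with the largest die in it is out to within 8 mm of its stop, the other two trays are less than 30 mm open, and all is at rest (all of step 1 and ((horizontal distance between die_large and tray_a_nest below 0.03 m and value of joint tray_a above 0.062 m) or (horizontal distance between die_large and tray_b_nest below 0.03 m and value of joint tray_b above 0.062 m) or (horizontal distance between die_large and tray_c_nest below 0.03 m and value of joint tray_c above 0.062 m)) and not ((value of joint tray_a above 0.03 m and horizontal distance between die_large and tray_a_nest above 0.04 m) or (value of joint tray_b above 0.03 m and horizontal distance between die_large and tray_b_nest above 0.04 m) or (value of joint tray_c above 0.03 m and horizontal distance between die_large and tray_c_nest above 0.04 m)) and linear speed of each of watch, die_large below 0.02 m/s); the robot touches nothing.
It fails at once if the watch is lifted or shoved off its die (not (horizontal distance between watch and sled_seat below 0.02 m and angle between watch's own z axis and vertical below 0.15 rad and z of watch in the frame of sled_seat below 0.005 m)).
It fails at once if a die is lifted out of its tray (height (world z) of any of die_large, die_medium, die_small above 0.03 m).
It fails at once if a tray that does not hold the largest die is drawn out (over 30 mm) ((value of joint tray_a above 0.03 m and horizontal distance between die_large and tray_a_nest above 0.04 m) or (value of joint tray_b above 0.03 m and horizontal distance between die_large and tray_b_nest above 0.04 m) or (value of joint tray_c above 0.03 m and horizontal distance between die_large and tray_c_nest above 0.04 m)).
It fails at once if something else on the bench is moved (over 20 mm) or lifted (distance of any of grease_jar, spare_die, loupe, screwdriver, case_holder, case_ring from where it was at the start of the episode above 0.02 m).
It also fails if it takes over 54 s, if anything falls off the work surface, if the arm or the gripper's body presses on something with over 40 N, if the wrist force passes 120 N, or if a joint passes its speed limit or range.

## Working session

There is one attempt and no reset: what is moved stays moved. The work goes in short steps, Python scripts to look and compute and a shell command to move; the robot and the scene stay as the last step left them, time stands still between calls to the robot, and variables do not carry over. Pictures are saved under pics/ and viewed, at most 10 in all, crops included, and the job is handed in when it is done.

```bash
mkdir -p pics
cat > h.py <<'E'
import numpy as np,cv2
from scipy.spatial.transform import Rotation as R
from bench import manip
def rot(q): return R.from_quat([q[1],q[2],q[3],q[0]]).as_matrix()
def ray(c,u,v):
    f=240/np.tan(np.radians(c["vfov"])/2); x,y=u-c["cx"],v-c["cy"]
    if c.get("fish"):
        r=np.hypot(x,y); t=r/f; d=np.array([x/r*np.sin(t),y/r*np.sin(t),np.cos(t)])
    else: d=np.array([x/f,y/f,1])
    return np.array(c["eye"]),rot(c["orientation"])@d
def onz(c,u,v,z):
    e,d=ray(c,u,v); return e+d*(z-e[2])/d[2]
def cam(n,save=None):
    c=manip.read_camera(n); c["fish"]=n=="wrist"
    if save: cv2.imwrite("pics/"+save,c["img"][:,:,::-1]); np.save("pics/"+save+".npy",c,allow_pickle=True)
    return c
def ld(s): return np.load("pics/"+s+".npy",allow_pickle=True).item()
E
python3 - <<'E'
from h import *
for n in["scene","side","wrist"]:
    c=cam(n,n+"0.png"); print(n,c["vfov"],c["eye"],c["orientation"],c["cx"],c["cy"])
print(manip.get_obs())
E
```

```text
scene 44.74132696591433 [1192.59764525  668.70963019  912.68551095] [-0.15025983  0.34696632  0.84674531 -0.37424423] 324.20148706707107 246.63004746450446
side 49.73738029971497 [ 387.04253234 -919.57305656  811.75751149] [-0.4345042   0.89563307 -0.08803255  0.03602461] 326.1158412223088 245.46494217192523
wrist 65.70646984690485 [623.8244137   70.75967851 372.8035212 ] [ 1.41726167e-01  9.89905426e-01  4.71339226e-04 -8.47910592e-04] 321.29663780577334 237.37338905526641
{'time': 0.15, 'qpos': array([-9.54810106e-02,  4.94040206e-01,  1.34594459e+00, -1.78218912e-05,
        1.30248833e+00, -9.54552636e-02]), 'joint_velocities': array([ 9.22086387e-04, -1.08568711e-03, -3.89681757e-03,  2.15410211e-05,
       -1.22067582e-03,  1.28078177e-03]), 'tau': array([ 4.76028199e-04, -8.82539248e+01, -3.84067369e+01, -1.70366275e-04,
        7.04737889e-03, -2.97315989e-05]), 'ee_pos': array([6.24813253e+02, 2.84193097e-02, 3.03452335e+02]), 'eef_rot': array([-3.34083218e-04,  7.07114142e-01,  7.07099283e-01, -2.86830219e-04]), 'ft_force': array([ 0.74056465, -0.16247575,  0.12863122]), 'wrist_torque': array([-0.02340507, -0.01324646,  0.00583828]), 'grip_force': 0.0, 'width': 85.40889057232455}
```

View pics/scene0.png

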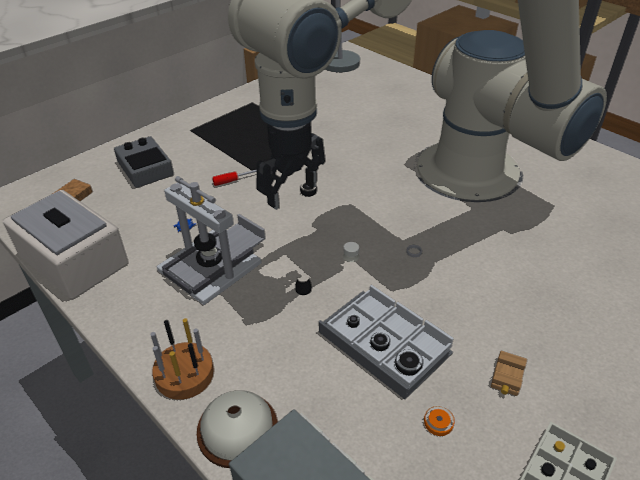

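View pics/wrist0.png

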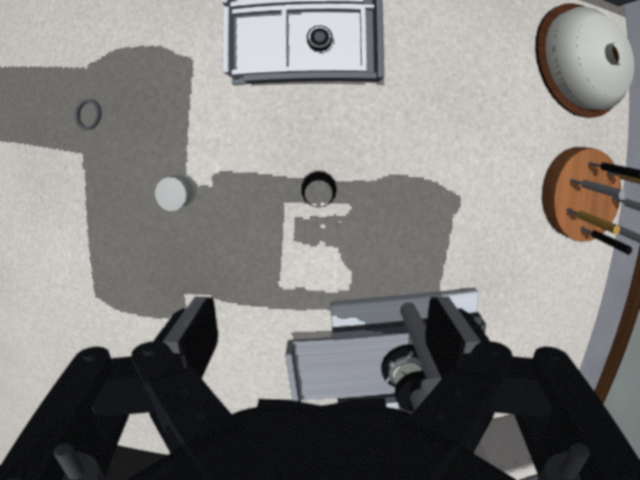

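The scene view shows the press at about (210,245), with the sled lip near (255,230), and the rack at about (385,340). The largest die is at (409,362), on the +y side, so it sits in tray_a. The wrist view shows the sled lip at about (290,370) and the rack at the top.

View pics/side0.png

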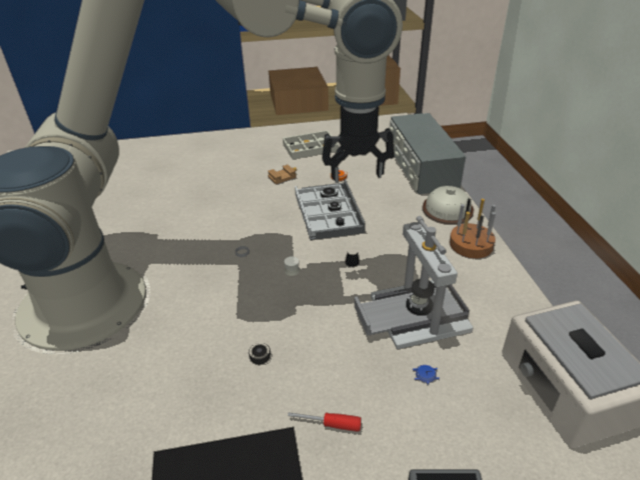

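Run:
```python
from h import *
c=ld("scene0.png");print("dies",[onz(c,u,v,26).round() for u,v in[(353,320),(380,340),(409,361)]])
w=ld("wrist0.png");print("lip",[onz(w,u,v,49).round() for u,v in[(288,343),(299,399)]],"rack",onz(w,228,75,34).round(), "loupe,jar",onz(w,319,188,36).round(),onz(w,171,193,30).round())
i=c["img"][170:310,140:300];cv2.imwrite("pics/c1.png",cv2.resize(i[:,:,::-1],None,fx=4,fy=4,interpolation=2))
```

```text
dies [array([627., 167.,  26.]), array([627., 238.,  26.]), array([625., 308.,  26.])]
lip [array([ 589., -137.,   49.]), array([ 598., -213.,   49.])] rack [538. 126.  34.] loupe,jar [621.  19.  36.] [475.  16.  30.]
```

View pics/c1.png

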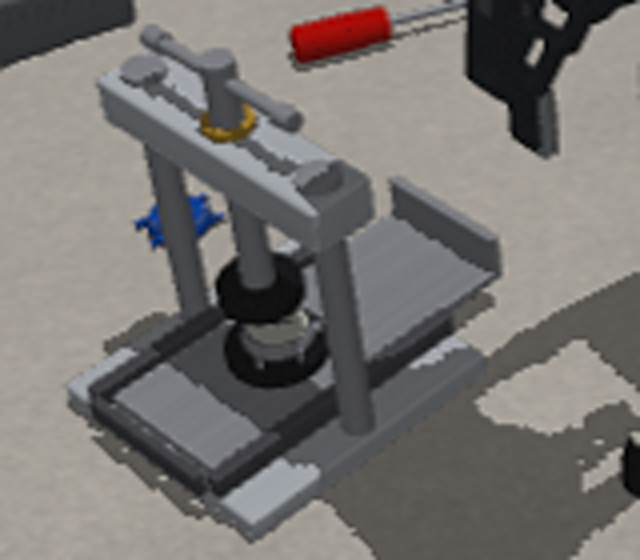

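The side view confirms the lip faces the robot. The crop shows the sled's inner lip edge from about (390,185) to (495,245) in crop pixels, with clear space between the lip and the beam.

```bash
python3 - <<'E'
from h import *
c=ld("scene0.png")
P=lambda u,v,z:onz(c,140+u/4,170+v/4,z).round(1)
print("inner lip",P(392,190,49),P(495,246,49),"tbar",P(150,40,212),P(290,118,212),"beam near edge",P(100,85,186),P(320,215,186),P(372,185,186))
E
python3 -m pendant '[[-0.03,0,0,-0.04,0],[-0.03,0,0,-0.04,0],[-0.03,0,0,-0.04,0],[-0.02,0,-0.02,0,0],[0,0,-0.02,0,0],[0,0,0,0,0]]'
python3 - <<'E'
from h import *
cam("wrist","w1.png")
E
```

```text
inner lip [ 606.5 -221.9   49. ] [ 596.  -141.5   49. ] tbar [ 730.1 -235.7  212. ] [ 718.2 -132.7  212. ] beam near edge [ 753.7 -254.3  186. ] [736.  -90.2 186. ] [704.  -90.6 186. ]
time: 0.75
ee_pos: [631.7, -110.7, 346.2]
eef_rot: [0.002, 0.664, 0.748, 0.001]
ft_force: [-0.0, 1.0, -0.3]
width: -0.2
grip_force: 0.0
```

View pics/w1.png

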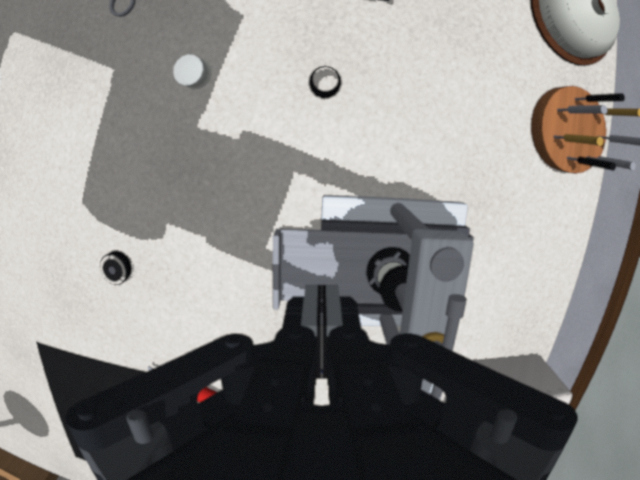

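The wrist view shows the sled axis-aligned. The lip runs from (278,231) to (277,308), with its inner edge at u≈282, and the beam starts at u≈410.

```bash
cat > t.py <<'E'
from h import *
def tool(p,tipz):  # shift in tool axes to bring fingertip above/at p
    o=manip.get_obs(); T=rot(o["eef_rot"]); d=np.array([p[0],p[1],tipz+73])-o["ee_pos"]; return (T.T@d).round(1)
E
python3 - <<'E'
from t import *
c=ld("w1.png")
a,b=onz(c,282,231,49),onz(c,282,308,49); print(a.round(1),b.round(1),np.linalg.norm(a-b)); 
m=(a+b)/2; y=(a-b)/np.linalg.norm(a-b); x=np.array([y[1],-y[0],0]); print("yaw",np.degrees(np.arctan2(x[1],x[0])),"mid",m)
T=rot(manip.get_obs()["eef_rot"]); print(np.degrees(np.arctan2(T[1,1],T[0,1])))
print("shift",tool(m+28*x,31))
E
```

```text
[ 595.  -145.2   49. ] [ 602.4 -233.2   49. ] 88.35859131010267
yaw 4.799367685200066 mid [ 598.68210323 -189.20500664   49.        ]
6.845465461437747
shift [-75.5 -14.2 240.7]
```

```bash
python3 -m pendant '[[-0.036,-0.006,0,0,0],[-0.036,-0.006,0,0,0],[0,0,0.05,0,0],[0,0,0.05,0,0],[0,0,0.05,0,0],[0,0,0.04,0,0],[0,0,0,0,0],[0,0,0,0,0]]'
python3 - <<'E'
from t import *
c=cam("scene","s2.png"); o=manip.get_obs(); print(o["ee_pos"],o["ft_force"])
i=c["img"][150:310,120:320];cv2.imwrite("pics/c2.png",cv2.resize(i[:,:,::-1],None,fx=3.5,fy=3.5,interpolation=2))
E
```

```text
time: 1.6
ee_pos: [627.6, -182.3, 154.0]
eef_rot: [-0.001, 0.663, 0.748, -0.0]
ft_force: [0.5, 0.4, 1.0]
width: 0.4
grip_force: 0.0
[ 628.41789379 -182.68965288  155.47236897] [ 0.06162716 -0.93258481  1.07620252]
```

View pics/c2.png

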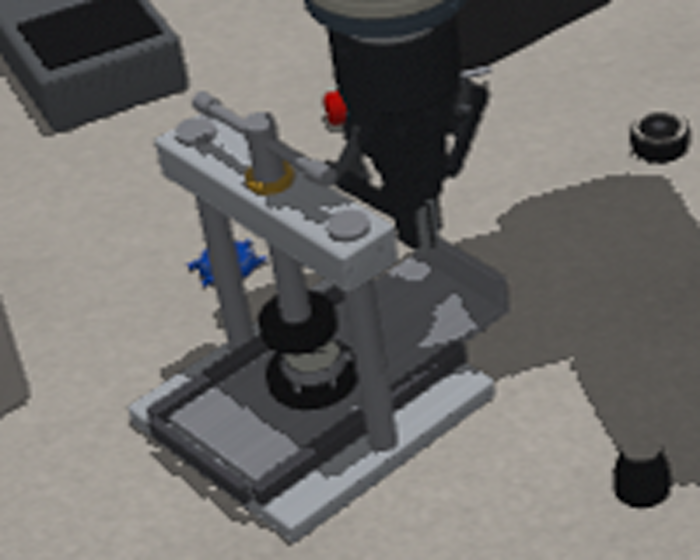

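The crop shows the closed fingers above the bare deck behind the lip, clear of the beam. I'll descend next.

```bash
python3 -m pendant '[[0,-0.005,0.012,0,0],[0,0,0.012,0,0],[0,0,0.012,0,0],[0,0,0.012,0,0],[0,0,0,0,0],[0,0,0,0,0]]'
python3 -m pendant '[[0,-0.006,0,0,0],[0,-0.006,0,0,0],[0,-0.006,0,0,0],[0,-0.006,0,0,0],[0,-0.006,0,0,0],[0,0,0,0,0]]'
```

```text
time: 2.25
ee_pos: [622.8, -183.2, 105.7]
eef_rot: [-0.0, 0.663, 0.748, -0.0]
ft_force: [0.8, -0.5, 0.6]
width: 0.0
grip_force: 0.0
time: 2.85
ee_pos: [591.9, -187.0, 105.9]
eef_rot: [-0.0, 0.664, 0.748, -0.0]
ft_force: [-0.1, 0.0, -0.1]
width: 0.1
grip_force: 0.0
```

Run:
```python
from t import *
c=cam("scene","s3.png")
i=c["img"][150:310,120:320];a=cv2.resize(i[:,:,::-1],None,fx=2,fy=2,interpolation=2)
s=cam("side")["img"][200:360,300:500,::-1];a=np.vstack([a]);b=cv2.resize(s,None,fx=2,fy=2,interpolation=2)
cv2.imwrite("pics/c3.png",np.hstack([a,b]))
```

```text
(no output)
```

View pics/c3.png

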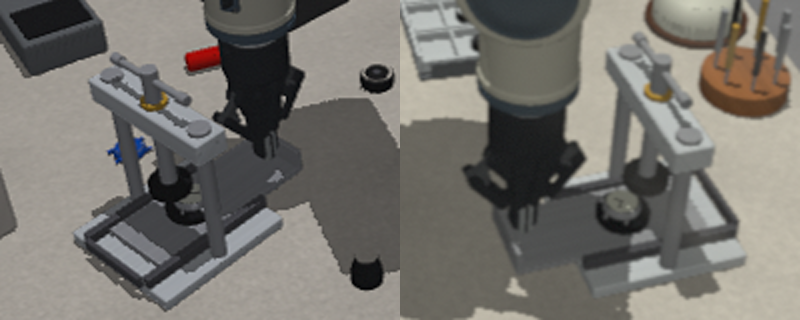

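Both views show the sled moving out, with the fingertips inside the lip and the watch still on its die. I'll carry on until it reaches the stop.

```bash
python3 -m pendant '[[0,-0.005,0,0,0],[0,-0.005,0,0,0],[0,-0.005,0,0,0],[0,-0.005,0,0,0],[0,-0.005,0,0,0],[0,-0.005,0,0,0],[0,-0.005,0,0,0],[0,-0.003,0,0,0],[0,0,0,0,0]]'
python3 -m pendant '[[0,-0.003,0,0,0],[0,-0.003,0,0,0],[0,-0.003,0,0,0],[0,-0.003,0,0,0],[0,0,0,0,0]]'
```

```text
time: 3.85
ee_pos: [554.7, -191.5, 105.9]
eef_rot: [-0.0, 0.663, 0.748, -0.0]
ft_force: [-0.8, -0.2, 0.4]
width: -0.3
grip_force: 0.0
time: 4.35
ee_pos: [542.8, -192.9, 105.8]
eef_rot: [-0.0, 0.663, 0.748, -0.0]
ft_force: [-0.4, 0.2, -1.0]
width: 0.2
grip_force: 0.0
```

```bash
python3 -m pendant '[[0,-0.003,0,0,0],[0,-0.003,0,0,0],[0,-0.002,0,0,0]]'
python3 -m pendant '[[0,-0.002,0,0,0],[0,-0.002,0,0,0]]'
python3 -m pendant '[[0,-0.002,0,0,0],[0,-0.002,0,0,0]]'
```

```text
time: 4.65
ee_pos: [537.3, -193.7, 106.2]
eef_rot: [0.002, 0.664, 0.748, 0.002]
ft_force: [25.9, 14.1, -13.8]
width: -0.1
grip_force: 13.3
time: 4.85
ee_pos: [536.4, -194.0, 106.4]
eef_rot: [0.004, 0.664, 0.748, 0.003]
ft_force: [49.0, 26.1, -24.1]
width: -0.1
grip_force: 24.8
time: 5.05
ee_pos: [535.5, -194.3, 106.7]
eef_rot: [0.007, 0.664, 0.747, 0.005]
ft_force: [72.7, 39.0, -39.7]
width: 0.0
grip_force: 36.7
```

That's the stop. I'll back off inside the pocket, then lift.

```bash
python3 -m pendant '[[0,0.004,0,0,0],[0,0.005,0,0,0],[0,0.006,0,0,0],[0,0.005,0,0,0],[0,0,-0.02,0,0],[0,0,-0.04,0,0],[0,0,-0.05,0,0],[0,0,-0.05,0,0],[0,0,-0.03,0,0],[0,0,0,0,0]]'
python3 - <<'E'
from t import *
o=manip.get_obs();print(o["ee_pos"],o["ft_force"])
c=ld("scene0.png")
print("shift to view near rack",tool(np.array([560,260]),230))
c=cam("scene","s4.png")
i=c["img"][150:310,120:320];a=cv2.resize(i[:,:,::-1],None,fx=2,fy=2,interpolation=2)
b=cv2.resize(c["img"][270:430,280:480,::-1],None,fx=2,fy=2,interpolation=2)
cv2.imwrite("pics/c4.png",np.hstack([a,b]))
E
```

```text
time: 6.05
ee_pos: [548.4, -193.0, 300.4]
eef_rot: [0.003, 0.663, 0.748, 0.001]
ft_force: [0.7, -0.0, -0.7]
width: 0.3
grip_force: 0.0
[ 548.39911047 -192.99637737  300.36687748] [ 0.72524258 -0.00590779 -0.66758021]
shift to view near rack [448.3  65.7  -4. ]
```

View pics/c4.png

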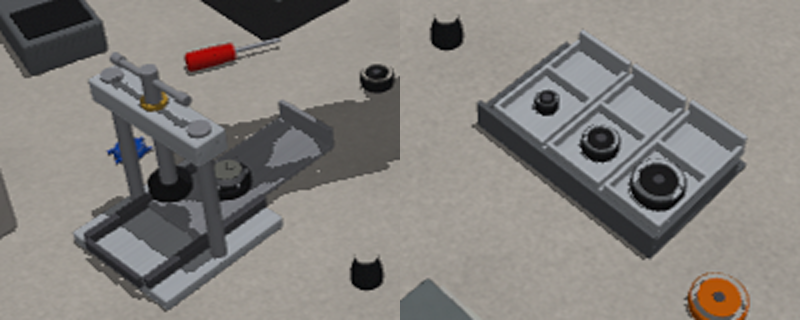

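The left crop shows the sled fully out with the watch centred on its die. The right crop shows the largest die in tray_a, at (658,181), with the tray_a lip's inner edge from about (687,105) to (743,140).

```bash
python3 -m pendant '[[0.03,0.01,0,0.04,0],[0.048,0.01,0,0.04,0],[0.048,0.01,0,0.03,0],[0.048,0,0,0,0],[0.048,0,0,0,0],[0.048,0,0,0,0],[0.048,0,0,0,0],[0.048,0,0,0,0],[0.048,0,0,0,0],[0.03,0,0,0,0]]'
python3 -m pendant '[[0,0,0,0,0],[0,0,0,0,0]]'
python3 - <<'E'
from t import *
c=ld("s4.png")
print("scene lip",onz(c,423.5,322.5,36),onz(c,451.5,340,36),onz(c,409,361,26))
cam("wrist","w5.png")
E
```

```text
time: 7.1
ee_pos: [563.5, 256.5, 294.1]
eef_rot: [-0.001, 0.703, 0.711, -0.001]
ft_force: [0.0, -0.0, -0.2]
width: -0.0
grip_force: 0.0
time: 7.3
ee_pos: [564.0, 253.8, 294.3]
eef_rot: [-0.0, 0.703, 0.711, -0.001]
ft_force: [-0.1, -0.7, -0.5]
width: 0.2
grip_force: 0.0
scene lip [540.52528988 273.37815598  36.        ] [536.80727909 337.51808553  36.        ] [625.2660648  307.93593055  26.        ]
```

View pics/w5.png

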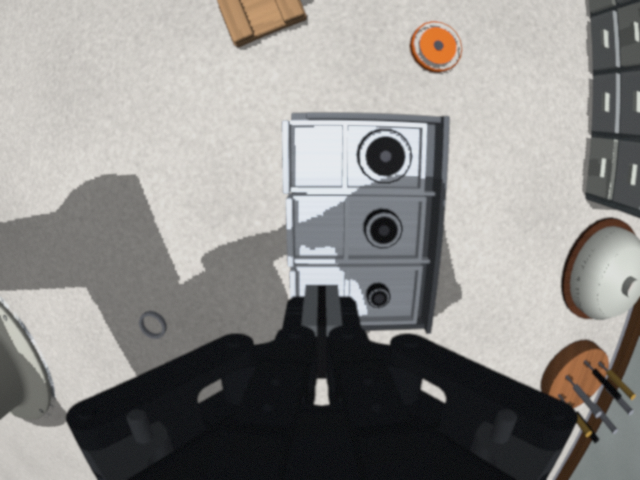

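The wrist view shows tray_a as the top tray, with the largest die at (386,156). Its lip's inner edge is at u≈291 for v 123–190, and its pocket is centred near (319,157).

Run:
```python
from t import *
c=ld("w5.png")
print("lip",onz(c,290,123,36),onz(c,290,191,36)); p=onz(c,319,157,18); d=onz(c,386,156,26); print("pocket",p,"die",d)
T=rot(manip.get_obs()["eef_rot"]); print(np.degrees(np.arctan2(T[1,1],T[0,1])))
print("shift",tool(np.array([563.5,304]),20),tool(p,20))
```

```text
lip [533.9250702  331.74136458  36.        ] [533.93256938 271.17702638  36.        ]
pocket [559.35066029 300.54533119  18.        ] die [620.45396486 303.51013687  26.        ]
0.5808028407031722
shift [ 51.2   0.3 201.6] [ 47.8  -3.9 201.6]
```

```bash
python3 -m pendant '[[0.025,-0.003,0,0,0],[0.025,0,0,0,0],[0,0,0.04,0,0],[0,0,0.05,0,0],[0,0,0.04,0,0],[0,0,0.03,0,0],[0,0,0,0,0],[0,0,0.014,0,0],[0,0,0,0,0],[0,0,0,0,0]]'
python3 -m pendant '[[0,0,0.014,0,0],[0,0,0.013,0,0],[0,0,0,0,0],[0,0,0,0,0]]'
```

```text
time: 8.35
ee_pos: [561.7, 303.5, 123.0]
eef_rot: [0.0, 0.704, 0.711, 0.001]
ft_force: [-0.7, 0.2, 0.7]
width: -0.1
grip_force: 0.0
time: 8.75
ee_pos: [560.9, 303.5, 94.4]
eef_rot: [-0.0, 0.704, 0.711, -0.0]
ft_force: [-0.7, 0.4, 0.1]
width: -0.0
grip_force: 0.0
```

```bash
python3 -m pendant '[[0,-0.005,0,0,0],[0,-0.005,0,0,0],[0,-0.005,0,0,0],[0,-0.005,0,0,0],[0,-0.005,0,0,0],[0,-0.005,0,0,0],[0,-0.005,0,0,0],[0,-0.005,0,0,0],[0,-0.005,0,0,0],[0,-0.005,0,0,0]]'
python3 -m pendant '[[0,-0.004,0,0,0],[0,-0.004,0,0,0],[0,-0.004,0,0,0],[0,-0.003,0,0,0],[0,-0.003,0,0,0],[0,-0.002,0,0,0],[0,-0.002,0,0,0]]'
python3 -m pendant '[[0,-0.002,0,0,0],[0,-0.002,0,0,0]]'
```

```text
time: 9.75
ee_pos: [510.8, 303.1, 94.9]
eef_rot: [0.0, 0.704, 0.711, 0.0]
ft_force: [1.6, 0.5, 1.8]
width: 0.1
grip_force: 0.9
time: 10.45
ee_pos: [489.0, 302.9, 94.9]
eef_rot: [0.0, 0.704, 0.711, 0.0]
ft_force: [2.2, -0.3, 1.0]
width: -0.1
grip_force: 0.7
time: 10.65
ee_pos: [485.0, 302.8, 94.9]
eef_rot: [0.0, 0.704, 0.711, 0.0]
ft_force: [1.2, -0.1, 0.6]
width: -0.2
grip_force: 0.7
```

```bash
python3 -m pendant '[[0,-0.002,0,0,0],[0,-0.002,0,0,0],[0,-0.002,0,0,0]]'
python3 -m pendant '[[0,-0.002,0,0,0],[0,-0.002,0,0,0]]'
```

```text
time: 10.95
ee_pos: [481.3, 303.0, 95.2]
eef_rot: [0.001, 0.703, 0.711, 0.002]
ft_force: [23.6, -7.1, -10.2]
width: 0.0
grip_force: 11.4
time: 11.15
ee_pos: [480.4, 303.1, 95.6]
eef_rot: [0.003, 0.703, 0.711, 0.005]
ft_force: [43.6, -14.6, -21.0]
width: 0.3
grip_force: 21.0
```

The tray is at its stop. I'll back off, lift, and check.

```bash
python3 -m pendant '[[0,0.004,0,0,0],[0,0.005,0,0,0],[0,0.005,0,0,0],[0,0.002,0,0,0],[0,0,-0.02,0,0],[0,0,-0.04,0,0],[0,0,-0.05,0,0],[0,0,-0.05,0,0],[0,0,0,0,0],[0,0,0,0,0]]'
python3 - <<'E'
from t import *
c=cam("scene","s6.png")
a=cv2.resize(c["img"][150:310,120:320,::-1],None,fx=2,fy=2,interpolation=2)
b=cv2.resize(c["img"][250:410,300:500,::-1],None,fx=2,fy=2,interpolation=2)
cv2.imwrite("pics/c6.png",np.hstack([a,b]))
E
```

```text
time: 12.15
ee_pos: [491.1, 303.0, 255.9]
eef_rot: [0.0, 0.704, 0.711, 0.001]
ft_force: [-0.5, -0.2, -0.4]
width: -0.1
grip_force: 0.0
```

View pics/c6.png

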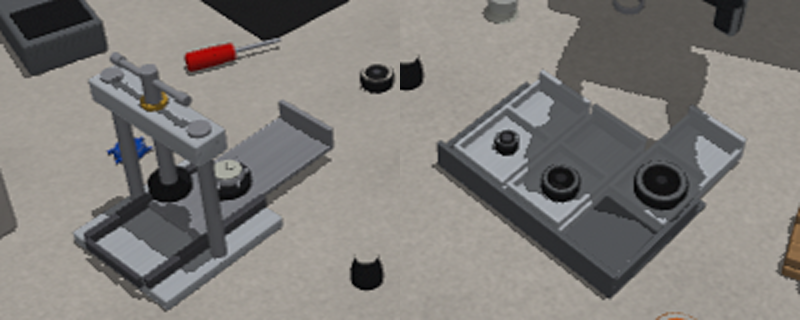

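The final view shows the sled out with the watch on its die, tray_a out with the largest die in it, and the other two trays shut.

```bash
python3 -c "
from bench import manip
print(manip.close_job())"
```

```text
the job is handed in; nothing more can be done
None
```

I handed the job in at about 12 s: the sled is out to its stop with the watch on its die, tray_a (the left tray, with the largest die) is out to its stop, and the other two trays are still in; the system gave no verdict.

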